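# Turn a card stand in its polishing holder

### The job

The cake-card stand in the slide-jaw holder has its brass sides towards the jaws, where they cannot be polished: turn it a quarter turn, either way, and set it upright and square on the plate, centred between the jaws, its oak ends facing them. Then slide the loose jaw up until the stand is snug between both jaws, and let go. Leave the spare stand beside the holder where it is.

Things in the scene. Friction and masses are not known exactly. Their poses are not given: they have to be found in the camera images.
- stand_post (a point): Card stand, loose between the jaws, 0.35 kg. Oak foot 64 (x) x 42 (y) x 38 mm high; brass on its long sides (+y, -y), bare oak ends (+x, -x). On its middle a square steel post, 24 x 24 mm, 60 mm high, slotted top. Point: on the post's axis, 68 mm above the foot's underside, 30 mm above the foot's top; grip here. z up. It is 80 mm above the counter when standing on the plate.
- holder: Slide-jaw holder, fixed. Aluminium plate 120 (x) x 210 mm (y), top 12 mm above the counter; low guide bars along its long edges (top 18 mm). Origin: centre of its underside, z up. Dark steel jaws, 70 mm wide in x, centred on x = 0, top 42 mm above the counter. The fixed jaw's face is at y = -80 mm, looking to +y; the loose jaw is on the +y side.
- jaw (a joint): Loose jaw: gap between the jaw faces, m (0 to 0.112); starts wide open. Its face is at holder y = -80 mm + gap; 45 mm thick in y; slides along y with 3 N friction, stays where left. On it an upright tab 20 (x) x 14 (y) mm, 42 to 78 mm above the counter, centred at x = 0, holder y = -50 mm + gap: pinch it across x, or push the jaw from behind.
- spare_post (a point): Spare card stand, same make and size, standing on the counter beside the holder: leave it. Point on its post's axis, 68 mm above its underside.
Not all that is in view belongs to the job. Of the things that look like the holder, the largest one is meant. What is shaped like the part that bears stand_post but green is not meant.

How it is judged:
By the outcome, as a careful person would: the job done as asked, in the order asked, and still so for the second after the job is handed in, with the robot touching nothing.
It also fails if it takes over 50 s, if anything falls off the work surface, if the arm or the gripper's body presses on something with over 40 N, if the wrist force passes 120 N, or if a joint passes its speed limit or range.

### The arm

A 6-joint arm with a two-finger parallel gripper is mounted at the origin on the work surface. World frame = base frame: x ahead of the robot, y to its left, z up, the work surface at z = 0. Lengths are in m, angles in degrees, forces in N, time in s.
With the tool pointing down it reaches from about 0.3 to 0.75 m from the base axis. Payload 8.5 kg.
Tool frame: the origin (TCP) lies on the centre line of the jaws, within the pads' length; the fingertips stand 25 mm ahead of it and the grasp point (between the pads) lies 6 mm ahead of it; z points along the fingers, y is the line along which they close (so a half turn about z gives the same grasp; the last joint's range is limited). The gripper opens to 85 mm and grips with 20 to 120 N. Pads are 22 mm wide; open, the fingers measure 114 mm over their backs; the gripper's body (76 mm by 85 mm) begins 54 mm behind the grasp point. The pads swing forward as they close: fully open they stand 13 mm farther back than shut.
Start: joints at [-80.804, 21.807, 74.336, -0, 83.858, -12.336], TCP at [0.202, -0.512, 0.232] pointing down, gripper open.
Joint ranges: [-178.18, 178.18], [-50.72, 133.34], [12.68, 142.11], [-81.47, 261.47], [9.98, 163.14], [-165.26, 165.26]. Speed limits (degrees/s): [136.94, 136.94, 180, 180, 180, 180].

### API

Orientations are given as a 3x3 rotation matrix whose columns are the frame's x, y, z axes.
In Python, from rig import telemetry, optics, env gives the robot as it stands.
- The arm moves only by the tool send_rows, never from a script. Its argument "deltas" is a list that holds one entry, the list of rows, each a list of 7 numbers: the shift along the tool's x, y, z in m, then the turn, a rotation vector about the tool's x, y, z in rad, then the opening, from -1 (shut) to 1 (fully open), so that 0 is half open. In form: [[[x, y, z, ax, ay, az, grip], ...]]. A call has 1 to 12 rows; each row shifts and turns the commanded pose from where the row before left it, along the tool's axes as they then stand; what a row does not reach is not made up. A row lasts 1/8 s, in which the tool goes at most 62.5 mm and 10.7 degrees, less where a joint would pass 70% of its speed; a pose out of reach is approached as far as the arm can. A call is refused whole if a number of a shift passes 0.0625 or a number of a turn 0.188, either way. A call with a gripper value outside its range is refused whole. The fingers move at their own pace and stop on an object; "squeeze" is the grip in N (left out, the last holds). Time passes only in rows, so rows that do not move let the fingers close. It gives the time, the measured TCP pose, the force, the opening and the grip force at its end, in the units of the state.
- telemetry.observe(): the state, without advancing time (a new reading comes with each control period).
- optics.get_image(name): name is "side" or "top"; returns a dict with "image" (480x640x3 uint8, red, green, blue), "range_z" (480x640 float32, m along the optical axis (not along the pixel's ray), 0 where there is no reading), "K" (3x3 intrinsics, pixels), "rvec" (rotation vector, rad) and "tvec" (3), from world to camera coordinates, as OpenCV has them. Camera axes: x right, y down, z forward; pixel columns grow to the right and rows downward; lengths in m; the calibration is good to about 2 mm. A picture is of the moment at which its call begins.
- env.close_job(): hands the job in; it is judged then, once.
The state is a dict: "time_s": time; "q": joint angles; "qvel": joint speeds; "joint_efforts": joint torques, N m; "position": TCP position; "tool_rot": TCP orientation; "ft_force": force on the tool from outside, world axes, zero at the start; "wrist_torque": the same for the moment, N m; "grip_width": finger opening in m; "gripper_force": force on a finger pad.
Only numpy, scipy, OpenCV 4.12 (cv2) and the standard library are available. Lean on these libraries where they do the work, as an engineer would, in place of code of your own. Each camera call takes 0.05 s, during which the arm holds its last target. There are 200 camera calls.

## Working session

There is one attempt and no reset: what is moved stays moved. The work goes in short steps, Python scripts to look and compute and a tool call to move; the robot and the scene stay as the last step left them, time stands still between calls to the robot, and variables do not carry over. Pictures are saved under pics/ and viewed, at most 10 in all, crops included, and the job is handed in when it is done.

Besides the shell and the picture viewer there is one more tool, called after "Call:" as name(argument=value, ...), one argument or row to a line, values as JSON. send_rows: Moves the arm, as the interface text tells. Its arguments: {"type":"object","properties":{"deltas":{"type":"array"},"squeeze":{"type":"number"}},"required":["deltas"]}

```bash
mkdir -p pics; ls; cat > h.py <<'E'
import numpy as np,cv2
from rig import telemetry,optics,env
def get(n):
    d=optics.get_image(n);R=cv2.Rodrigues(np.array(d['rvec'],float))[0];t=np.array(d['tvec'],float).ravel()
    K=np.array(d['K']);z=d['range_z'];v,u=np.mgrid[:480,:640]
    c=np.stack([(u-K[0,2])/K[0,0]*z,(v-K[1,2])/K[1,1]*z,z],-1)
    P=(c-t)@R; P[z==0]=np.nan
    return d['image'],P,K,R,t
E
python3 - <<'E'
from h import *
for n in('side','top'):
    im,P,K,R,t=get(n);cv2.imwrite(f'pics/{n}0.png',im[...,::-1]);np.savez(f'{n}0.npz',im=im,P=P,K=K,R=R,t=t);print(n,-R.T@t,R[2],K[0,0])
s=telemetry.observe();print(s['time_s'],s['position'],s['tool_rot'],s['grip_width'])
E
```

```text
pics
side [-0.10454695  0.58522134  0.938068  ] [ 0.49434513 -0.47872411 -0.72556607] 530.7822763819765
top [0.30022862 0.04572493 1.47001822] [ 0.12287698 -0.01617529 -0.99229008] 612.6003662957808
0.1 [ 0.20182161 -0.5113526   0.23167744] [[ 9.30198957e-01  3.67055650e-01 -2.23563677e-04]
 [ 3.67055627e-01 -9.30198128e-01  1.26849733e-03]
 [ 2.57650598e-04 -1.26201520e-03 -9.99999170e-01]] 0.08542273964274734
```

View pics/top0.png

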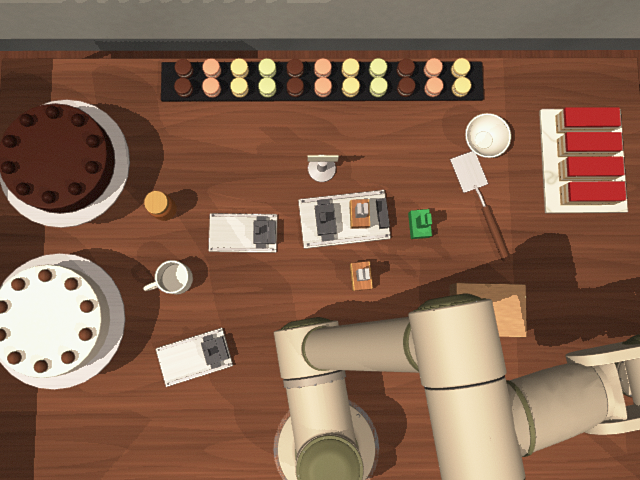

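View pics/side0.png

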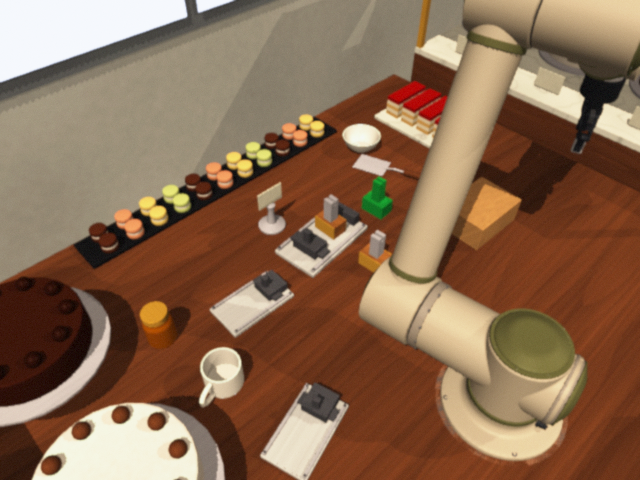

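The top view shows the large holder at about (345,218), with the loose jaw on the left at (327,218), the stand at (362,213) and the fixed jaw at (382,211). The spare stand is at (362,275), the green decoy at (421,223) and a card sign at (322,165). The side view agrees: holder at (322,235), stand post at (331,208), spare at (376,250).

```bash
python3 - <<'E'
from h import *
d=np.load('top0.npz');im=d['im'];P=d['P']
cv2.imwrite('pics/crop0.png',cv2.resize(im[140:300,290:440],None,fx=3.7,fy=3.7,interpolation=cv2.INTER_CUBIC)[...,::-1])
def rect(m,name):
    p=P[m][:,:2].astype(np.float32);r=cv2.minAreaRect(p*1000);print(name,m.sum(),np.round(p.mean(0),4),[np.round(a,1) for a in r],'z',np.round(np.median(P[m][:,2]),4))
roi=np.zeros((480,640),bool);roi[180:255,295:395]=1
z=P[...,2]
rect(roi&(z>.006)&(z<.06),'holder<60')
rect(roi&(z>.006)&(z<.024),'plate')
j=roi.copy();j[:,345:]=0;rect(j&(z>.034)&(z<.05),'loosejaw');rect(j&(z>.07)&(z<.085),'tab')
j=roi.copy();j[:,:372]=0;rect(j&(z>.034)&(z<.046),'fixed')
j=roi.copy();j[:,:344]=0;j[:,376:]=0;rect(j&(z>.044)&(z<.056),'foot');rect(j&(z>.1)&(z<.12),'post')
s=np.zeros_like(roi);s[255:300,340:385]=1;rect(s&(z>.03)&(z<.045),'sparefoot');rect(s&(z>.085)&(z<.11),'sparepost')
s=np.zeros_like(roi);s[145:185,300:345]=1;rect(s&(z>.02),'sign');print(np.nanmax(z[s]))
t=np.load('side0.npz');Q=t['P'];q=Q.reshape(-1,3)
for n,lo,hi,c in(('post',.08,.112,(.45,-.045)),('tab',.05,.08,(.45,.03))):
    pass
E
```

```text
holder<60 4132 [ 0.534  -0.0457] [array([541.3, -49.5]), array([241.1, 181.4]), np.float64(89.5)] z 0.0158
plate 2769 [ 0.5333 -0.0412] [array([541.3, -49.5]), array([241.1, 181.4]), np.float64(89.5)] z 0.013
loosejaw 505 [ 0.5306 -0.0022] [array([529.2,  -1.6]), array([85.7, 45. ]), np.float64(5.8)] z 0.042
tab 50 [0.5302 0.0064] [array([531. ,   6.3]), array([11.6, 21.7]), np.float64(89.8)] z 0.0776
fixed 257 [ 0.5459 -0.1373] [array([ 545.7, -137.5]), array([70.3, 23. ]), np.float64(4.9)] z 0.0418
foot 338 [ 0.5409 -0.0808] [array([544.5, -82.4]), array([65.2, 44.5]), np.float64(1.4)] z 0.05
post 98 [ 0.5436 -0.082 ] [array([543.8, -82.2]), array([24.6, 23.4]), np.float64(0.8)] z 0.1096
sparefoot 365 [ 0.3955 -0.0824] [array([396.8, -84. ]), array([64.2, 44.1]), np.float64(5.2)] z 0.0381
sparepost 117 [ 0.3969 -0.0838] [array([396.4, -83.9]), array([23.9, 24.1]), np.float64(6.7)] z 0.0971
sign 282 [0.6609 0.0052] [array([658.5,   4.9]), array([14.4, 68. ]), np.float64(0.2)] z 0.0927
0.12565521578568928
```

View pics/crop0.png

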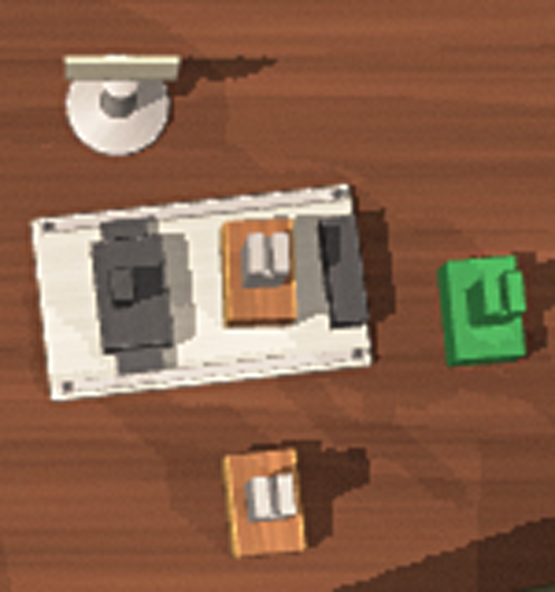

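```bash
cat >> h.py <<'E'
def rect(P,m,name):
    p=P[m][:,:2].astype(np.float32)*1000
    (c,s,a)=cv2.minAreaRect(p)
    b=cv2.boxPoints((c,s,a));e=[b[1]-b[0],b[2]-b[1]];l=max(e,key=np.linalg.norm)
    print(name,m.sum(),'c',np.round(c,1),'size',np.round(s,1),'long-axis deg',round(np.degrees(np.arctan2(l[1],l[0]))%180,2),'med',np.round(np.median(p,0),1))
    return p
def comp(m,minpx=20):
    m=cv2.morphologyEx(m.astype(np.uint8),cv2.MORPH_OPEN,np.ones((2,2)))
    n,l,s,_=cv2.connectedComponentsWithStats(m); return l==1+np.argmax(s[1:,4])
E
python3 - <<'E'
from h import *
for n in('top','side'):
    d=np.load(n+'0.npz');P=d['P'];z=P[...,2];x,y=P[...,0],P[...,1]
    box=(x>.44)&(x<.63)&(y>-.17)&(y<.09)
    print(n)
    rect(P,comp(box&(z>.0075)&(z<.13)),'holder all')
    rect(P,comp(box&(z>.0075)&(z<.024)),'plate')
    rect(P,comp(box&(z>.04)&(z<.045)&(y>-.04)),'loose')
    rect(P,comp(box&(z>.038)&(z<.045)&(y<-.12)),'fixed')
    b=(x>.49)&(x<.6)&(y<-.045)&(y>-.12)
    rect(P,comp(b&(z>.047)&(z<.053)),'foot');rect(P,comp(b&(z>.105)&(z<.115)),'posttop')
    rect(P,b&(z>.06)&(z<.115),'post all')
    rect(P,comp(box&(y>-.03)&(z>.074)&(z<.082)),'tab')
E
```

```text
top
holder all 4077 c [536.5 -50.2] size [119.6 210. ] long-axis deg 97.23 med [nan nan]
plate 2451 c [536.9 -50.3] size [119.6 209.9] long-axis deg 97.46 med [nan nan]
loose 34 c [526.5 -14.8] size [19.7 17.3] long-axis deg 8.3 med [530.2 -12.2]
fixed 111 c [ 553.7 -142. ] size [52.2 28.3] long-axis deg 7.29 med [nan nan]
foot 30 c [523.3 -87.1] size [ 9.6 19.8] long-axis deg 104.31 med [nan nan]
posttop 41 c [542.1 -78. ] size [10.1 21.5] long-axis deg 179.37 med [539.9 -75.4]
post all 160 c [543.9 -82.1] size [24.6 23.8] long-axis deg 1.39 med [541.7 -81.2]
tab 38 c [531.9   3.4] size [12.9 21.2] long-axis deg 179.73 med [529.5   3. ]
side
holder all 3478 c [539.4 -71. ] size [113.2 252.5] long-axis deg 99.0 med [nan nan]
plate 1762 c [533.2 -48.8] size [116.9 213.2] long-axis deg 96.77 med [nan nan]
loose 148 c [513.1  -4. ] size [45.  40.6] long-axis deg 86.85 med [ 5.075e+02 -5.000e-01]
fixed 146 c [ 540.2 -137.9] size [59.1 21.5] long-axis deg 9.23 med [nan nan]
foot 147 c [531. -95.] size [71.8 40.4] long-axis deg 89.52 med [520.8 -76.7]
posttop 80 c [ 569. -132.] size [ 29.1 140.3] long-axis deg 118.34 med [540.  -84.8]
post all 288 c [543.3 -83. ] size [28.5 28.7] long-axis deg 90.11 med [537.4 -75.6]
tab 40 c [529.6   5.9] size [17.9 13.9] long-axis deg 5.21 med [526.1   5.9]
```

```bash
python3 - <<'E'
from h import *
c=np.array([.5365,-.0502]);a=np.radians(7.3);ex=np.array([np.cos(a),np.sin(a)]);ey=np.array([-ex[1],ex[0]])
d=np.load('top0.npz');P=d['P'];q=(P[...,:2]-c);hx=q@ex*1000;hy=q@ey*1000;z=P[...,2]*1000
for lo,hi in((-30,-22),(-6,6)):
    m=(hx>lo)&(hx<hi)&(abs(hy)<115);o=np.argsort(hy[m]);print(lo,' '.join(f'{v:.0f}:{w:.0f}' for v,w in zip(hy[m][o],z[m][o])))
m=(hy>55)&(hy<62)&(abs(hx)<70);o=np.argsort(hx[m]);print(' '.join(f'{v:.0f}:{w:.0f}' for v,w in zip(hx[m][o],z[m][o])))
E
```

```text
-30 -115:1 -114:3 -113:-4 -112:3 -111:1 -111:-4 -110:-3 -110:3 -109:1 -107:2 -107:3 -106:-6 -106:6 -97:41 -96:46 -96:44 -95:33 -95:42 -94:46 -94:44 -92:40 -92:43 -92:49 -91:43 -90:39 -90:43 -89:45 -88:41 -87:45 -86:46 -85:36 -85:39 -85:42 -84:47 -83:40 -83:36 -82:47 -81:44 -80:40 -80:45 -80:48 -79:44 -78:44 -77:43 -77:30 -77:47 -77:28 -77:45 -77:26 -76:15 -76:33 -76:10 -76:16 -76:16 -74:10 -74:13 -74:9 -71:9 -71:14 -71:17 -70:8 -70:8 -68:13 -67:8 -66:11 -66:18 -65:12 -64:14 -64:12 -63:13 -62:9 -61:15 -61:20 -61:12 -59:6 -59:12 -57:13 -56:13 -56:17 -54:13 -51:21 -50:49 -50:53 -50:53 -49:44 -49:46 -48:40 -48:49 -46:38 -46:47 -46:53 -45:49 -45:30 -43:50 -43:50 -43:56 -43:48 -43:25 -42:47 -41:48 -41:16 -41:43 -40:54 -40:30 -40:9 -39:40 -39:51 -39:48 -38:55 -37:32 -37:10 -37:47 -36:43 -36:51 -35:30 -35:12 -34:51 -34:43 -33:55 -33:53 -33:27 -32:8 -32:46 -32:54 -31:18 -31:51 -31:49 -30:4 -30:36 -29:51 -29:18 -29:57 -29:48 -29:54 -28:28 -27:12 -27:9 -27:48 -27:52 -27:46 -26:29 -25:47 -24:15 -24:19 -24:49 -24:29 -23:45 -23:10 -22:45 -22:12 -22:51 -21:35 -20:49 -20:45 -20:12 -20:46 -19:21 -18:
[... 4615 characters left out ...]
:43 -32:41 -30:41 -30:45 -29:36 -27:40 -27:41 -27:38 -25:38 -25:39 -25:41 -23:42 -23:43 -23:41 -22:48 -20:38 -20:38 -19:46 -18:41 -18:42 -15:38 -15:39 -15:38 -13:41 -13:38 -12:41 -11:42 -11:44 -10:38 -9:47 -9:77 -9:61 -8:43 -8:44 -8:55 -8:72 -8:68 -8:53 -7:80 -7:77 -6:77 -5:83 -5:79 -4:75 -3:81 -2:77 -1:76 -0:81 -0:78 1:75 2:77 2:80 3:77 4:83 5:78 5:76 7:81 7:79 8:76 9:79 9:82 10:78 18:41 19:43 19:39 20:47 21:42 21:43 22:46 23:44 23:42 25:45 25:45 26:43 27:45 28:44 28:40 30:43 31:38 31:34 32:44 33:41 34:47 36:39 36:38 40:30 40:26 41:27 42:29 43:28 43:29 44:30 45:30 45:29 47:32 48:26 48:26 49:32 51:25 51:24 55:13 55:15 55:15 56:22 57:20 57:18 60:11 61:9 62:9 66:0 66:-2 68:3 68:-12 68:-2 69:-4
```

Call:
send_rows(
  deltas=[
    [[0.0433,-0.0249,0,0,0,0,1],[0.0433,-0.0249,0,0,0,0,1],[0.0433,-0.0249,0,0,0,0,1],[0.0433,-0.0249,0,0,0,0,1],[0.0433,-0.0249,0,0,0,0,1],[0.0433,-0.0249,0,0,0,0,1],[0.0433,-0.0249,0,0,0,0,1],[0.0433,-0.0249,0,0,0,0,1],[0.0433,-0.0249,0,0,0,0,1],[0.0433,-0.0249,0,0,0,0,1],[0.0433,-0.0249,0,0,0,0.18,1],[0,0,0,0,0,0.178,1]],
  ],
)

```text
time_s: 1.6
position: [0.5455, -0.0794, 0.2315]
tool_rot: [[1.0, 0.016, -0.001], [0.016, -1.0, 0.001], [-0.001, -0.001, -1.0]]
ft_force: [0.3, -0.2, 0.7]
grip_width: 0.0848
gripper_force: 0.0
```

Call:
send_rows(
  deltas=[
    [[0,0,0,0,0,0,1],[0,0,0,0,0,0,1]],
  ],
)

```text
time_s: 1.85
position: [0.5441, -0.0824, 0.2321]
tool_rot: [[1.0, 0.021, -0.0], [0.021, -1.0, 0.0], [-0.0, -0.0, -1.0]]
ft_force: [-0.6, 0.4, 0.7]
grip_width: 0.0854
gripper_force: 0.0
```

```bash
cat >> h.py <<'E'
def plan(tgt,yaw):
    s=telemetry.observe();R=np.array(s['tool_rot']);p=np.array(s['position'])
    y=np.degrees(np.arctan2(R[1,0],R[0,0]));w=np.radians(yaw)
    Rt=np.array([[np.cos(w),np.sin(w),0],[np.sin(w),-np.cos(w),0],[0,0,-1]])
    print('t',round(s['time_s'],2),'pos',np.round(p,4),'yaw',round(y,2),'F',np.round(s['ft_force'],1),'w',round(s['grip_width'],4),'gf',s['gripper_force'],'q6',round(s['q'][5],1))
    print('shift tool',np.round(R.T@(np.array(tgt)-p),4),'turn',np.round(cv2.Rodrigues(R.T@Rt)[0].ravel(),4))
E
python3 -c "
from h import *
plan([.5439,-.0821,.086],1.0)
im,P,*_=get('side');cv2.imwrite('pics/side1.png',cv2.resize(im[100:300,220:460],None,fx=3,fy=3)[...,::-1])"
```

```text
t 1.85 pos [ 0.5441 -0.0824  0.2321] yaw 1.18 F [-0.6  0.4  0.7] w 0.0854 gf 0.0 q6 67.9
shift tool [-0.0002 -0.0003  0.1461] turn [-0.0001  0.0004  0.0031]
```

View pics/side1.png

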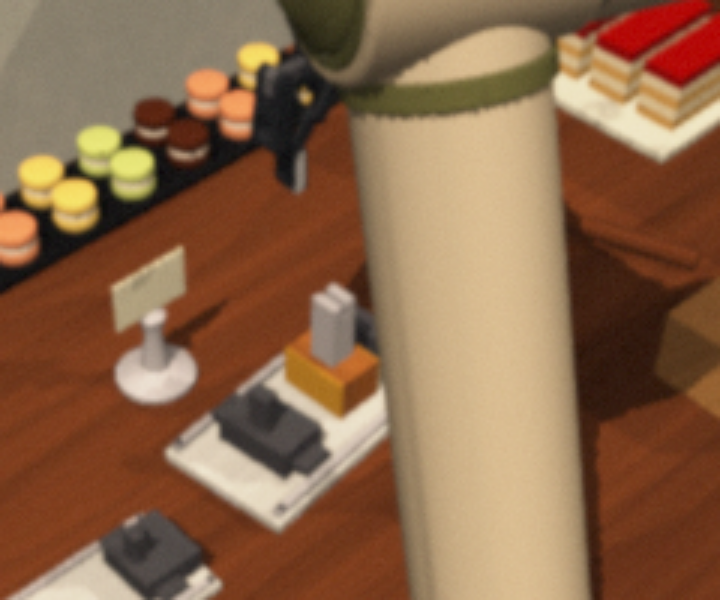

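The side crop shows the open gripper above and the stand undisturbed between the jaws (crop (333,330)). The arm hides the far right of the holder. Next I descend and grip.

Call:
send_rows(
  deltas=[
    [[0,0,0.035,0,0,0,1],[0,0,0.035,0,0,0,1],[0,0,0.03,0,0,0,1],[0,0,0.026,0,0,0,1],[0,0,0.02,0,0,0,1],[0,0,0,0,0,0,1],[0,0,0,0,0,0,-0.5],[0,0,0,0,0,0,-1],[0,0,0,0,0,0,-1],[0,0,0,0,0,0,-1],[0,0,0,0,0,0,-1],[0,0,0,0,0,0,-1]],
  ],
  squeeze=40,
)

```text
time_s: 3.4
position: [0.5446, -0.0823, 0.0867]
tool_rot: [[1.0, 0.018, 0.001], [0.018, -1.0, -0.001], [0.001, 0.001, -1.0]]
ft_force: [-1.5, -2.6, 5.2]
grip_width: 0.0233
gripper_force: 43.0
```

Call:
send_rows(
  deltas=[
    [[0,0,0,0,0,0,-1],[0,0,0,0,0,0,-1]],
  ],
)

```text
time_s: 3.65
position: [0.5447, -0.0823, 0.0867]
tool_rot: [[1.0, 0.018, 0.001], [0.018, -1.0, -0.001], [0.001, 0.001, -1.0]]
ft_force: [-1.7, -3.3, 5.2]
grip_width: 0.0232
gripper_force: 43.0
```

```bash
python3 -c "
from h import *
plan([.5435,-.0956,.136],97.2)"
```

```text
t 3.65 pos [ 0.5447 -0.0823  0.0867] yaw 1.02 F [-1.7 -3.3  5.2] w 0.0232 gf 42.97870181500912 q6 68.1
shift tool [-0.0014  0.0133 -0.0493] turn [ 1.4000e-03 -0.0000e+00 -1.6786e+00]
```

Call:
send_rows(
  deltas=[
    [[0,0,-0.015,0,0,0,-1],[0,0,-0.035,0,0,0,-1],[-0.001,0.013,0,0,0,0,-1],[0,0,0,0,0,-0.16,-1],[0,0,0,0,0,-0.169,-1],[0,0,0,0,0,-0.169,-1],[0,0,0,0,0,-0.169,-1],[0,0,0,0,0,-0.169,-1],[0,0,0,0,0,-0.169,-1],[0,0,0,0,0,-0.169,-1],[0,0,0,0,0,-0.169,-1],[0,0,0,0,0,-0.169,-1]],
  ],
)

```text
time_s: 5.15
position: [0.5429, -0.0954, 0.1347]
tool_rot: [[0.036, 0.999, -0.003], [0.999, -0.036, 0.001], [0.001, -0.003, -1.0]]
ft_force: [-0.3, 0.8, -3.2]
grip_width: 0.0233
gripper_force: 41.7
```

Call:
send_rows(
  deltas=[
    [[0,0,0,0,0,-0.165,-1],[0,0,0,0,0,0,-1],[0,0,0,0,0,0,-1],[0,0,0,0,0,0,-1]],
  ],
)

```text
time_s: 5.65
position: [0.5435, -0.0951, 0.1359]
tool_rot: [[-0.122, 0.993, -0.0], [0.993, 0.122, 0.0], [0.0, -0.0, -1.0]]
ft_force: [0.8, -0.6, -4.6]
grip_width: 0.0234
gripper_force: 41.7
```

```bash
python3 - <<'E'
from h import *
plan([.5435,-.0956,.0865],97.2)
im,P,*_=get('top');cv2.imwrite('pics/top2.png',cv2.resize(im[150:280,280:440],None,fx=4,fy=4)[...,::-1])
im,P,*_=get('side')
z=P[...,2];x,y=P[...,0],P[...,1]
b=(x>.48)&(x<.61)&(y<-.03)&(y>-.15)
rect(P,b&(z>.055)&(z<.093),'foot side')
cv2.imwrite('pics/side2.png',cv2.resize(im[100:300,220:460],None,fx=3,fy=3)[...,::-1])
E
```

```text
t 5.65 pos [ 0.5435 -0.0951  0.1359] yaw 96.99 F [ 0.8 -0.6 -4.6] w 0.0234 gf 41.67468823492527 q6 -29.2
shift tool [-0.0005 -0.      0.0494] turn [-0.0005 -0.0003 -0.0036]
foot side 194 c [536.1 -64.4] size [47.6 20.5] long-axis deg 29.97 med [531.9 -63.3]
```

View pics/side2.png

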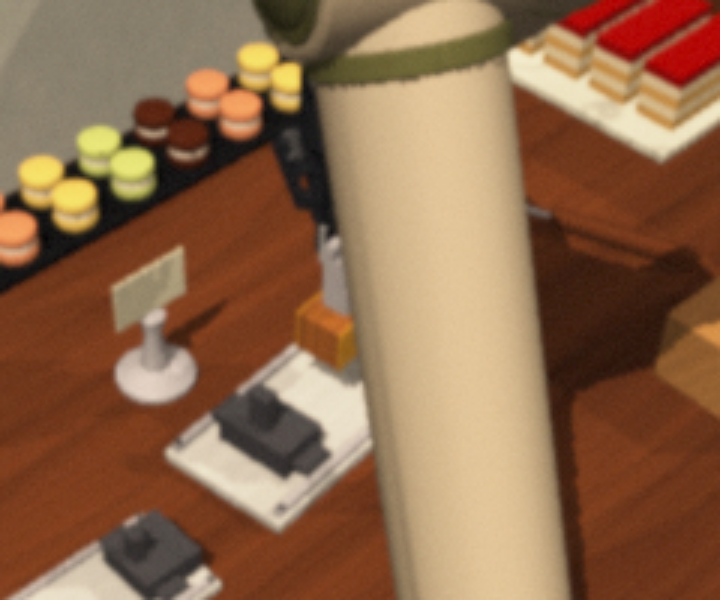

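The side crop shows the stand held upright with its oak end towards the loose jaw (crop (325,330)). I lower it a few mm clear of the fixed jaw.

Call:
send_rows(
  deltas=[
    [[0.0025,0,0,0,0,-0.004,-1],[0,0,0.02,0,0,0,-1],[0,0,0.015,0,0,0,-1],[0,0,0.008,0,0,0,-1],[0,0,0.003,0,0,0,-1],[0,0,0.002,0,0,0,-1],[0,0,0,0,0,0,-1],[0,0,0,0,0,0,-1]],
  ],
)

```text
time_s: 6.75
position: [0.5435, -0.0926, 0.0885]
tool_rot: [[-0.128, 0.992, 0.001], [0.992, 0.128, -0.0], [-0.0, 0.001, -1.0]]
ft_force: [-0.5, 0.2, -4.4]
grip_width: 0.0233
gripper_force: 41.7
```

```bash
python3 - <<'E'
from h import *
plan([.5435,-.0956,.0865],97.2)
E
```

```text
t 6.75 pos [ 0.5435 -0.0926  0.0885] yaw 97.33 F [-0.5  0.2 -4.4] w 0.0233 gf 41.69731233268976 q6 -29.3
shift tool [-0.003  -0.0003  0.002 ] turn [0.0006 0.0003 0.0023]
```

Call:
send_rows(
  deltas=[
    [[0,0,0.001,0,0,0,-1],[0,0,0.001,0,0,0,-1],[0,0,0,0,0,0,-1],[0,0,0,0,0,0,-1]],
  ],
)

```text
time_s: 7.25
position: [0.5435, -0.0926, 0.0867]
tool_rot: [[-0.128, 0.992, 0.001], [0.992, 0.128, -0.0], [-0.0, 0.001, -1.0]]
ft_force: [-0.1, -0.0, 3.6]
grip_width: 0.0235
gripper_force: 42.6
```

Call:
send_rows(
  deltas=[
    [[0,0,0,0,0,0,-0.2],[0,0,0,0,0,0,0.3],[0,0,0,0,0,0,0.3],[0,0,0,0,0,0,0.3],[0,0,-0.03,0,0,0,0.3],[0,0,-0.05,0,0,0,0.3],[0.05,0,-0.02,0,0,0,0.3],[0.05,0,0,0,0,0,0.3],[0,0,0,0,0,0,0.3],[0,0,0,0,0,0,0.3]],
  ],
)

```text
time_s: 8.5
position: [0.5307, 0.0064, 0.1862]
tool_rot: [[-0.128, 0.992, 0.0], [0.992, 0.128, -0.0], [-0.0, 0.0, -1.0]]
ft_force: [0.4, -0.5, 0.2]
grip_width: 0.0556
gripper_force: 0.0
```

```bash
python3 - <<'E'
from h import *
plan([.529,.0075,.19],97.2)
im,P,*_=get('top')
cv2.imwrite('pics/top3.png',cv2.resize(im[150:280,280:440],None,fx=4,fy=4)[...,::-1])
im,P,*_=get('side');z=P[...,2];x,y=P[...,0],P[...,1]
b=(x>.48)&(x<.61)&(y<-.03)&(y>-.15)
rect(P,b&(z>.06)&(z<.115),'post side')
cv2.imwrite('pics/side3.png',cv2.resize(im[100:300,220:460],None,fx=3,fy=3)[...,::-1])
E
```

```text
t 8.5 pos [0.5307 0.0064 0.1862] yaw 97.35 F [ 0.4 -0.5  0.2] w 0.0556 gf 0.0 q6 -19.4
shift tool [ 0.0013 -0.0015 -0.0038] turn [0.     0.0003 0.0027]
post side 248 c [542.2 -89. ] size [26.2 26.5] long-axis deg 95.17 med [538.6 -81.7]
```

View pics/top3.png

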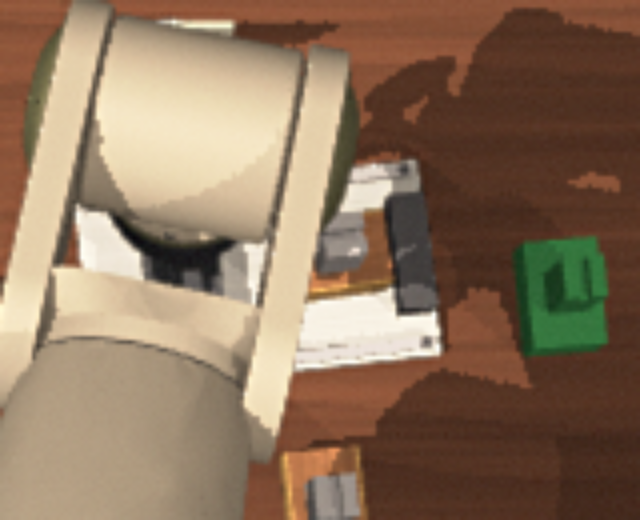

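The top crop shows the stand turned, with its post at crop (343,250), its oak end near the fixed jaw at crop (412,250) and its edges parallel to the plate. The spare is untouched. Now the tab.

Call:
send_rows(
  deltas=[
    [[0,-0.0004,0.04,0,0,0.002,0.3],[0,0,0.035,0,0,0,0.3],[0,0,0.025,0,0,0,0.3],[0,0,0.015,0,0,0,0.3],[0,0,0,0,0,0,0.3],[0,0,0,0,0,0,-0.5],[0,0,0,0,0,0,-1],[0,0,0,0,0,0,-1],[0,0,0,0,0,0,-1],[0,0,0,0,0,0,-1]],
  ],
  squeeze=35,
)

```text
time_s: 9.85
position: [0.5315, 0.0065, 0.0724]
tool_rot: [[-0.126, 0.992, 0.004], [0.992, 0.126, -0.0], [-0.001, 0.004, -1.0]]
ft_force: [4.4, 1.3, 5.7]
grip_width: 0.0189
gripper_force: 35.2
```

Call:
send_rows(
  deltas=[
    [[-0.004,0,0,0,0,0,-1],[-0.008,0,0,0,0,0,-1],[-0.008,0,0,0,0,0,-1],[-0.007,0,0,0,0,0,-1],[-0.004,0,0,0,0,0,-1],[-0.002,0,0,0,0,0,-1],[0,0,0,0,0,0,-1],[0,0,0,0,0,0,-1]],
  ],
)

```text
time_s: 10.85
position: [0.5351, -0.0263, 0.0724]
tool_rot: [[-0.126, 0.992, 0.003], [0.992, 0.126, -0.001], [-0.001, 0.003, -1.0]]
ft_force: [3.2, 1.3, 7.6]
grip_width: 0.0183
gripper_force: 35.4
```

```bash
python3 - <<'E'
from h import *
plan([.5435,-.0956,.0865],97.2)
im,P,*_=get('side');cv2.imwrite('pics/side4.png',cv2.resize(im[100:300,220:460],None,fx=3,fy=3)[...,::-1])
im,P,*_=get('top');cv2.imwrite('pics/top4.png',cv2.resize(im[150:280,280:440],None,fx=4,fy=4)[...,::-1])
E
```

```text
t 10.85 pos [ 0.5351 -0.0263  0.0724] yaw 97.22 F [3.2 1.3 7.6] w 0.0183 gf 35.39054095745087 q6 -22.7
shift tool [-0.0698 -0.0003 -0.0141] turn [0.0026 0.001  0.0003]
```

View pics/top4.png

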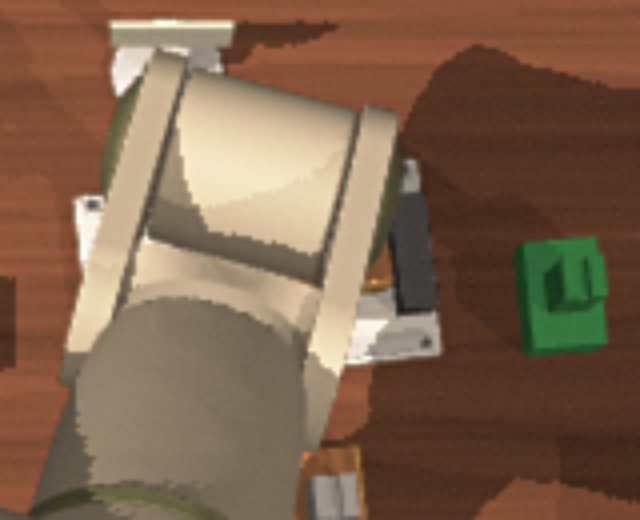

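The arm covers most of the holder in this top crop. The fixed jaw (crop (412,250)) and the stand's end beside it look unchanged. I go on in small steps.

Call:
send_rows(
  deltas=[
    [[-0.002,0,0,0,0,0,-1],[-0.002,0,0,0,0,0,-1],[-0.0015,0,0,0,0,0,-1],[-0.001,0,0,0,0,0,-1],[0,0,0,0,0,0,-1]],
  ],
)

```text
time_s: 11.58
position: [0.5357, -0.032, 0.0723]
tool_rot: [[-0.126, 0.992, 0.002], [0.992, 0.126, 0.001], [0.0, 0.002, -1.0]]
ft_force: [1.8, 4.7, 8.5]
grip_width: 0.0187
gripper_force: 35.5
```

Call:
send_rows(
  deltas=[
    [[-0.0007,0,0,0,0,0,-1],[-0.0007,0,0,0,0,0,-1],[0,0,0,0,0,0,-1]],
  ],
)

```text
time_s: 11.95
position: [0.5358, -0.033, 0.0723]
tool_rot: [[-0.126, 0.992, 0.002], [0.992, 0.126, 0.001], [0.001, 0.002, -1.0]]
ft_force: [1.8, 7.0, 9.6]
grip_width: 0.0183
gripper_force: 35.6
```

Call:
send_rows(
  deltas=[
    [[-0.0005,0,0,0,0,0,-1],[-0.0005,0,0,0,0,0,-1],[0,0,0,0,0,0,-1]],
  ],
)

```text
time_s: 12.32
position: [0.5358, -0.033, 0.0724]
tool_rot: [[-0.126, 0.992, 0.002], [0.992, 0.126, 0.003], [0.003, 0.002, -1.0]]
ft_force: [2.2, 12.0, 10.4]
grip_width: 0.0183
gripper_force: 35.7
```

Call:
send_rows(
  deltas=[
    [[-0.0005,0,0,0,0,0,-1],[-0.0005,0,0,0,0,0,-1],[0,0,0,0,0,0,-1]],
  ],
)

```text
time_s: 12.7
position: [0.5358, -0.0331, 0.0723]
tool_rot: [[-0.126, 0.992, 0.002], [0.992, 0.126, 0.005], [0.005, 0.002, -1.0]]
ft_force: [3.1, 18.0, 10.8]
grip_width: 0.0184
gripper_force: 35.8
```

Call:
send_rows(
  deltas=[
    [[0.0014,0,0,0,0,0,-1],[0,0,0,0,0,0,-1],[0,0,0,0,0,0,-0.5],[0,0,0,0,0,0,0.1],[0,0,0,0,0,0,0.1],[0,0,0,0,0,0,0.1],[0,0,-0.02,0,0,0,0.1],[0,0,-0.05,0,0,0,0.1],[0,0,-0.05,0,0,0,0.1],[0,0,-0.04,0,0,0,0.1],[-0.05,-0.025,0,0,0,0,0.1],[-0.05,-0.025,0,0,0,0,0.1]],
  ],
)

```text
time_s: 14.2
position: [0.4978, -0.141, 0.2316]
tool_rot: [[-0.127, 0.992, 0.001], [0.992, 0.127, -0.001], [-0.001, 0.001, -1.0]]
ft_force: [0.0, -0.7, -0.3]
grip_width: 0.0472
gripper_force: 0.0
```

Call:
send_rows(
  deltas=[
    [[-0.05,-0.025,0,0,0,0,0.1],[-0.05,-0.025,0,0,0,0,0.1],[-0.05,-0.025,0,0,0,0,0.1],[-0.05,-0.025,0,0,0,0,0.1],[-0.05,-0.025,0,0,0,0,0.1],[-0.04,-0.02,0,0,0,0,0.1],[0,0,0,0,0,0,0.1],[0,0,0,0,0,0,0.1]],
  ],
)

```text
time_s: 15.2
position: [0.391, -0.4454, 0.231]
tool_rot: [[-0.126, 0.992, -0.0], [0.992, 0.126, 0.001], [0.001, -0.0, -1.0]]
ft_force: [0.4, 1.1, -0.2]
grip_width: 0.0465
gripper_force: 0.0
```

```bash
python3 - <<'E'
from h import *
plan([.5435,-.0956,.0865],97.2)
im,P,*_=get('top')
cv2.imwrite('pics/top5.png',cv2.resize(im[140:300,290:440],None,fx=3.7,fy=3.7,interpolation=cv2.INTER_CUBIC)[...,::-1])
c=np.array([.5376,-.049]);a=np.radians(7.2);ex=np.array([np.cos(a),np.sin(a)]);ey=np.array([-ex[1],ex[0]])
q=P[...,:2]-c;H=P.copy();H[...,0]=q@ex;H[...,1]=q@ey;x,y,z=H[...,0],H[...,1],H[...,2]
def st(m,n): rect(H,m,n)
b=(abs(x)<.05)&(y>-.075)&(y<-.018)
st(b&(z>.044)&(z<.058),'foot');st(b&(z>.065)&(z<.12),'post')
st((abs(x)<.05)&(y<-.083)&(z>.035)&(z<.05),'fixed')
st((abs(x)<.05)&(y>-.01)&(z>.035)&(z<.05),'loose');st((abs(x)<.03)&(y>-.01)&(z>.065)&(z<.09),'tab')
m=(abs(x)<.07)&(abs(y)<.115)&(z>.0075);st(comp(m),'holder')
S=(P[...,0]<.45)&(P[...,0]>.34)&(P[...,1]<-.04)&(P[...,1]>-.13)
rect(P,S&(P[...,2]>.05)&(P[...,2]<.11),'spare post');rect(P,S&(P[...,2]>.03)&(P[...,2]<.045),'spare foot')
for lo,hi in((-.018,-.014),(.014,.018)):
    m=(x>lo)&(x<hi)&(abs(y)<.1)&(y<.05);o=np.argsort(y[m]);print(' '.join(f'{v*1e3:.0f}:{w*1e3:.0f}' for v,w in zip(y[m][o],z[m][o])))
E
```

```text
t 15.2 pos [ 0.391  -0.4454  0.231 ] yaw 97.22 F [ 0.4  1.1 -0.2] w 0.0465 gf 0.0 q6 -67.4
shift tool [0.3277 0.1953 0.1448] turn [-0.0002 -0.0009  0.0004]
foot 279 c [ -0.4 -46.5] size [56.7 45.8] long-axis deg 89.69 med [ -8.5 -36.5]
post 167 c [  0.2 -45.7] size [24.3 25.5] long-axis deg 178.85 med [ -2.2 -44.2]
fixed 563 c [  -0.  -370.4] size [574.8  99.8] long-axis deg 90.0 med [ -10.5 -164.6]
loose 557 c [  0.5 105.4] size [ 75.7 231. ] long-axis deg 90.4 med [-6.  15.5]
tab 510 c [-12.5 382.4] size [ 25.6 747.3] long-axis deg 91.21 med [-19.3 668.4]
holder 4086 c [-3.3 -1.5] size [211.8 110.2] long-axis deg 86.68 med [nan nan]
spare post 29 c [403.8 -74.7] size [ 8.9 19. ] long-axis deg 139.74 med [402.6 -73.8]
spare foot 181 c [403.7 -83.3] size [50.3 44.3] long-axis deg 4.5 med [416.6 -72. ]
-99:42 -99:47 -97:44 -95:38 -92:43 -92:47 -90:41 -89:47 -87:46 -85:41 -83:42 -80:41 -77:52 -77:50 -74:50 -74:55 -72:50 -70:46 -70:50 -67:51 -67:54 -65:47 -64:57 -63:52 -61:49 -60:52 -57:54 -56:44 -56:50 -53:52 -51:50 -50:50 -50:57 -49:47 -48:50 -47:46 -46:51 -44:46 -44:45 -41:50 -41:48 
[... 198 characters left out ...]
42 8:39 8:48 10:38 11:46 12:34 13:40 15:41 16:44 18:46 18:43 20:39 20:44 22:38 22:44 25:44 25:42 27:39 30:42 31:15 31:24 33:7 33:18 33:8 35:10 36:11 38:19 38:13 40:10 41:16 43:5 45:19 45:14 48:9
-97:42 -97:44 -94:44 -92:39 -92:44 -92:48 -90:44 -88:37 -87:45 -85:44 -84:45 -83:43 -82:46 -79:50 -77:52 -77:51 -74:51 -72:51 -72:53 -70:53 -69:53 -67:56 -37:47 -34:47 -32:49 -32:52 -29:52 -27:46 -25:47 -24:48 -22:51 -22:51 -20:50 -20:50 -17:51 -17:48 -15:50 -14:55 -13:43 -13:49 -11:39 -8:46 -6:40 -4:41 -1:42 1:40 2:43 4:45 4:44 6:42 6:40 8:41 9:44 11:43 11:45 13:44 15:41 17:35 18:48 20:44 22:39 23:41 25:47 27:41 27:35 27:40 30:32 30:40 31:12 33:11 36:12 36:9 38:11 41:10 41:18 43:14 43:14 46:18 48:17
```

View pics/top5.png

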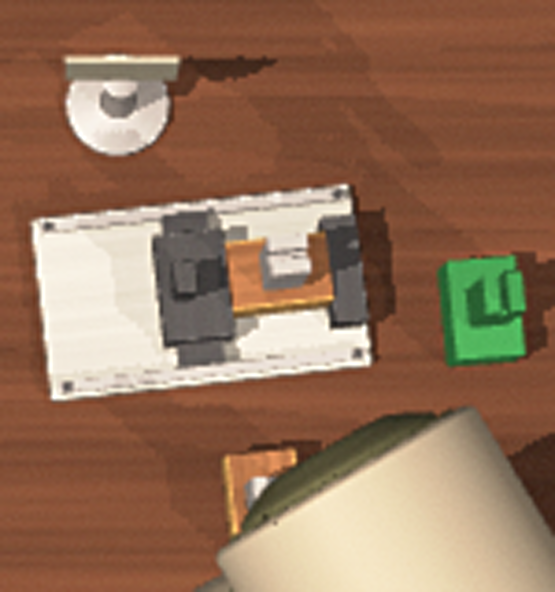

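The final top crop shows the stand square and snug between the two jaws: foot at crop (228–335, 275), oak ends touching both jaw faces, no gap. In holder x the post reads 0.2 mm off centre. The spare stands where it was, partly behind the arm, and the gripper is clear.

```bash
python3 -c "
from rig import env
print(env.close_job())"
```

```text
the job is handed in; nothing more can be done
None
```

The job is handed in: the stand is turned a quarter turn, upright and square between the jaws with its oak ends facing them, the loose jaw is snug against it and released, and the spare was not moved; no verdict was returned.

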